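# Clamp a gift carton in the closing jig

### The arm

A 6-joint arm with a two-finger parallel gripper is mounted at the origin on the work surface. World frame = base frame: x ahead of the robot, y to its left, z up, the work surface at z = 0. Lengths are in mm, angles in degrees, forces in N, time in s.
With the tool pointing down it reaches from about 350 to 850 mm from the base axis. Payload 8.1 kg.
Tool frame: the origin (TCP) lies between the finger pads; the fingertips stand r.nose_length ahead of it and the grasp point (between the pads) lies 3 mm ahead of it (r.nose_length is the distance from the TCP to the fingertips, in mm); x points along the fingers, y is the direction in which the jaws open and shut, and the axes are right-handed (so a half turn about x gives the same grasp; the last joint's range is limited). The gripper opens to 85 mm and grips with 20 to 120 N. Pads are 22 mm wide; open, the fingers measure 114 mm over their backs; the gripper's body (76 mm by 85 mm) begins 54 mm behind the grasp point. The pads swing forward as they close: fully open they stand 13 mm farther back than shut.
Start: joints at [-75.539, 7.471, 85.268, -0, 87.261, -4.893], TCP at [198.867, -566.089, 253.292] pointing down, gripper open.
Joint ranges: [-169.43, 169.43], [-51.17, 129.36], [1.28, 143.12], [-76.62, 256.62], [0, 156.53], [-152.29, 152.29]. Speed limits (degrees/s): [136.94, 136.94, 159.86, 180, 180, 180].

### API

Orientations are given as [roll, pitch, yaw] about the fixed x, y, z axes, in that order (R = Rz(yaw) Ry(pitch) Rx(roll)).
In Python, from bench import sense, optics, order, r gives the robot as it stands.
- The arm moves only by the tool carry_out, never from a script. Its argument "commands" is one flat list of numbers, 7 for each row, row after row: the shift along the tool's x, y, z in m, then the turn, a rotation vector about the tool's x, y, z in degrees, then the closure, from -1 (fully open) to 1 (shut), so that 0 is half open. A call has 1 to 12 rows; each row is the pose to reach, as a shift and turn from the pose measured when the call began, along the tool's axes at that moment; what a row does not reach only later rows make up. A row lasts 1/8 s, in which the tool goes at most 62.5 mm and 10.7 degrees, less where a joint would pass 70% of its speed; a pose out of reach is approached as far as the arm can. A call with a gripper value outside its range is refused whole. The fingers move at their own pace and stop on an object; "grip_force" is the grip in N (left out, the last holds). Time passes only in rows, so rows that repeat a pose let the fingers close. It gives the time, the measured TCP pose, the force and the opening at its end, in the units of the state.
- sense(): the state, without advancing time (a new reading comes with each control period).
- optics.snapshot(name): name is "scene" or "side" or "wrist"; returns (picture, depth): 420x560x3 uint8, red, green, blue; 420x560 float32, mm along the optical axis (not along the pixel's ray), 0 where there is no reading.
- optics.calibration(name): a dict with "mtx" (3x3 intrinsics, pixels), "extrinsics" (4x4, takes a point from camera to world coordinates). Camera axes: x right, y up, looking along -z (the intrinsics and any distortion apply to the point x, -y, -z); pixel columns grow to the right and rows downward; lengths in mm; the calibration is good to about 2 mm. A picture is of the moment at which its call begins: read the wrist's pose just before it. calibration takes no time and is no camera call; for the wrist camera it gives the pose at the moment of the call.
- order.hand_in(): hands the job in, once; it reports no verdict.
The state is a dict: "time": time; "joint_pos": joint angles; "qd": joint speeds; "joint_efforts": joint torques, N m; "tool_pos": TCP position; "tcp_rot": TCP orientation; "ft_force": force on the tool from outside, world axes, zero at the start; "wrist_torque": the same for the moment, N m; "finger_gap": finger opening in mm.
Only numpy, scipy, OpenCV 4.12 (cv2) and the standard library are available. Lean on these libraries where they do the work, as an engineer would, in place of code of your own. Each camera call takes 0.05 s, during which the arm holds its last target. There are 200 camera calls.

### The job

Lay the carton with the red band right way up on the cork strip of the closing jig, lengthwise between the jaw and the stop, and let go of it. Then slide the jaw along its track by its orange grip so that it pushes the carton square against the stop and holds it there gently, with the jaw's pressure pointer in the green band, without ever crushing it. Leave everything else on the table where it stands.

Things in the scene. Friction and masses are not known exactly. Their poses are not given: they have to be found in the camera images.
- red_carton: Closed kraft cardboard gift carton with a red band around it, 60 (x) x 140 (y) x 50 mm (z), 0.15 to 0.35 kg, loose on the table. Origin: centre of its underside; z up, y along its length. Either end may face the stop. It may be gripped firmly across its 60 mm width.
- jig: Closing jig fixed to the table, placed and turned differently each time: aluminium bed 110 (x) x 400 (y) x 12 mm thick. Origin: centre of the bed's underside; z up, y along the track from the jaw (-y end) to the stop (+y end). A cork strip 62 mm wide runs along the bed's centre line (x = 0) from y = -50 to +150 mm; the carton belongs centred on it, within about 15 mm sideways.
- end_plate (a point): Middle of the top edge of the grey end plate at the jig's +y end (jig x 0, y 194, z 52 mm). In front of it is the stop: a grey bar with black rubber face, 80 mm wide, reaching 43 mm above the bed. The stop does not give way but is set differently each time: its face stands anywhere from y = +130 to +160 mm in the jig's frame. Its place is not measured: see or feel it.
- jaw: Sliding jaw: blue carriage 100 (x) x 65 (y) mm, 31 mm above the bed. Origin: on the bed's top (jig z 12 mm) under the orange grip; axes as the jig's. It slides along the jig's y only, from y = -155 to -20 mm in the jig's frame (starts between -155 and -115), and stays where it is left: the track's friction is about 10 N either way. Pushed by the grip it needs that friction plus the pad's force.
- jaw_grip (a point): Centre of the top of the jaw's upright orange grip, 26 (x) x 36 (y) mm, 91 mm above the bed, free-standing over its upper 60 mm. It may be pinched across its 26 mm or pushed.
- gauge (a point): Middle of the green band on the carriage's top, +x side. Ahead of the carriage (+y) is a grey pad 64 mm wide, 45 mm high, on a spring: its face is 70 mm ahead of the jaw's origin when free and gives up to 26 mm. Its white pointer runs over bands yellow, green, red: green means the pad presses with 4 to 9 N (less: yellow, more: red). Above 10 N the jaw slips back when let go.
- blue_carton: A second carton of the same size with a blue band, not to be used; origin and axes as for the red one. The two may be in each other's places.
- flask: Steel flask standing upright, 68 mm across, 240 mm high; origin: centre of its underside.
- tape_roll: Roll of clear tape lying flat, 100 mm across, 48 mm high; origin: centre of its underside.
- brush: Hand brush lying on the table; origin: its underside, near its middle; x along its length.
- card_box: White flat box 90 x 120 x 35 mm; origin: centre of its underside.
- pen_cup: Green open cup, 76 mm across, 100 mm high; origin: centre of its underside.

How it is judged:
By the outcome, as a careful person would: the job done as asked, in the order asked, and still so for the second after the job is handed in, with the robot touching nothing.
It also fails if it takes over 58 s, if anything falls off the work surface, if the arm or the gripper's body presses on something with over 40 N, if the wrist force passes 120 N, or if a joint passes its speed limit or range.

## Working session

There is one attempt and no reset: what is moved stays moved. The work goes in short steps, Python scripts to look and compute and a tool call to move; the robot and the scene stay as the last step left them, time stands still between calls to the robot, and variables do not carry over. Pictures are saved under pics/ and viewed, about 8 in all and at most 12, crops included, and the job is handed in when it is done.

Besides the shell and the picture viewer there is one more tool, called as name(argument=value, ...) on one line, values as JSON. carry_out: Moves the arm, as the interface text tells. Its arguments: {"type":"object","properties":{"commands":{"type":"array","items":{"type":"number"}},"grip_force":{"type":"number"}},"required":["commands"]}

```bash
ls; mkdir -p pics
python3 - <<'E'
from bench import sense, optics, order, r
import cv2, numpy as np
for n in ("scene","side"):
    p,d=optics.snapshot(n); cv2.imwrite(f"pics/{n}0.png",p[:,:,::-1]); np.savez(f"pics/{n}0.npz",p=p,d=d)
    c=optics.calibration(n); print(n,{k:np.round(v,3).tolist() for k,v in c.items()})
s=sense(); print(s); print(r.nose_length,[x for x in dir(r) if x[0]!='_'])
E
```

```text
pics
scene {'mtx': [[390.662, 0.0, 279.802], [0.0, 390.662, 211.917], [0.0, 0.0, 1.0]], 'extrinsics': [[0.825, -0.462, 0.326, 906.375], [0.565, 0.66, -0.494, -485.077], [0.013, 0.592, 0.806, 895.45], [0.0, 0.0, 0.0, 1.0]]}
side {'mtx': [[451.739, 0.0, 288.645], [0.0, 451.739, 205.05], [0.0, 0.0, 1.0]], 'extrinsics': [[0.976, 0.11, -0.187, 382.717], [-0.216, 0.566, -0.796, -876.873], [0.018, 0.817, 0.576, 725.269], [0.0, 0.0, 0.0, 1.0]]}
{'time': 0.1, 'joint_pos': array([-7.55390757e+01,  7.51150173e+00,  8.53230896e+01,  1.15856672e-03,
        8.72621879e+01, -4.89229119e+00]), 'qd': array([ 0.1011758 , -0.1355337 , -0.14355322, -0.05937924, -0.09393469,
        0.00344003]), 'joint_efforts': array([ 9.36007673e-04, -5.70951033e+01, -5.01941764e+01, -3.80351639e-04,
        8.16870685e-03,  3.22197469e-07]), 'tool_pos': array([ 198.75420314, -565.63579284,  252.34131442]), 'tcp_rot': array([-95.57732086,  89.90321386, 103.77583833]), 'ft_force': array([-0.18683001,  0.44709902,  0.28917124]), 'wrist_torque': array([-0.01337069,  0.01287023, -0.02667882]), 'finger_gap': 85.43992202926589}
22.0 ['PlanningError', 'nose_length']
```

View pics/scene0.png

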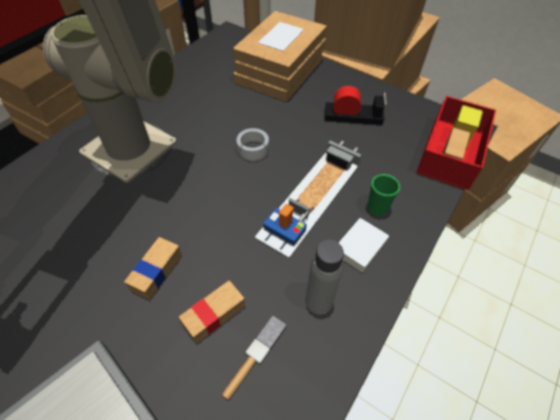

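View pics/side0.png

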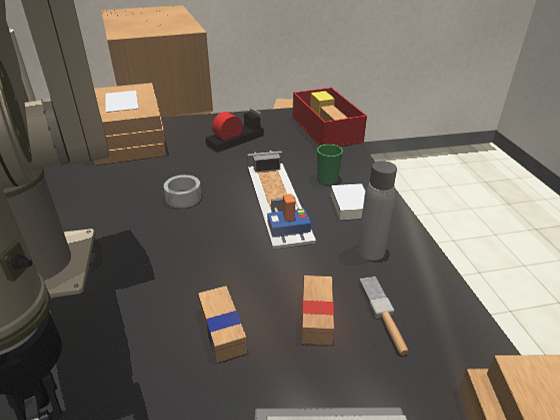

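The scene view shows the red carton near (212,312) and the blue one near (153,268). The jig runs from (290,235) to (345,150), with the jaw's orange grip at (287,215) and the stop at (340,155). In the side view the red carton is at (318,310), the grip at (289,207) and the flask at (378,215).

```bash
cat > h.py <<'E'
from bench import sense, optics, order, r
import cv2, numpy as np
from scipy.spatial.transform import Rotation as R
def cloud(d,c):
    v,u=np.mgrid[:d.shape[0],:d.shape[1]]; K=c["mtx"]; E=np.array(c["extrinsics"])
    P=np.stack([(u-K[0][2])/K[0][0]*d,-(v-K[1][2])/K[1][1]*d,-d],-1)
    W=P@E[:3,:3].T+E[:3,3]; W[d==0]=np.nan; return W
def mask(p,lo,hi):
    return cv2.inRange(cv2.cvtColor(p,cv2.COLOR_RGB2HSV),lo,hi)>0
def rect(P):
    (c,s,a)=cv2.minAreaRect(P[:,:2].astype(np.float32)); return np.round(c,1),np.round(s,1),round(a,1)
def near(W,x,y,rad): return np.hypot(W[...,0]-x,W[...,1]-y)<rad
E
python3 - <<'E'
from h import *
for n in ("scene","side"):
    z=np.load(f"pics/{n}0.npz"); p,d=z["p"],z["d"]; W=cloud(d,optics.calibration(n))
    print(n,"table z",np.nanmedian(W[330:400,60:120,2] if n=="scene" else W[250:290,100:180,2]))
    hsv=cv2.cvtColor(p,cv2.COLOR_RGB2HSV)
    red=mask(p,(0,180,90),(4,255,255))|mask(p,(174,180,90),(180,255,255))
    red&=(W[...,0]<1000)&(W[...,2]<120)
    org=mask(p,(5,200,120),(14,255,255)); blue=mask(p,(105,150,50),(130,255,255)); kraft=mask(p,(8,80,80),(22,215,255))
    for nm,m in (("red",red),("blue",blue),("orange",org)):
        k,l,st,ce=cv2.connectedComponentsWithStats(m.astype(np.uint8))
        for i in range(1,k):
            if st[i,4]>25:
                q=W[l==i]; q=q[~np.isnan(q[:,0])]
                if len(q): print(nm,ce[i].round(),st[i,4],np.median(q,0).round(),"zmax",np.percentile(q[:,2],95).round())
    # clusters above table
    ob=(W[...,2]>20)&(W[...,0]>150)&(W[...,0]<900)&(np.abs(W[...,1])<750)
    k,l,st,ce=cv2.connectedComponentsWithStats(ob.astype(np.uint8))
    for i in range(1,k):
        if st[i,4]>150:
            q=W[l==i]; zt=np.percentile(q[:,2],95); t=q[q[:,2]>zt-8]; print("obj",ce[i].round(),st[i,4],"zt",zt.round(),"top",*rect(t),"all",*rect(q))
E
```

```text
scene table z 42.252202107907806
red [347.  94.] 287 [493. 526.  98.] zmax 106.0
red [456. 140.] 1368 [835. 610.   8.] zmax 101.0
red [205. 314.] 312 [ 588. -297.   50.] zmax 53.0
blue [283. 230.] 390 [606. -10.  42.] zmax 46.0
blue [148. 270.] 266 [ 403. -291.   50.] zmax 54.0
blue [160. 280.] 39 [ 427. -288.   16.] zmax 24.0
orange [286. 214.] 27 [604.   5.  99.] zmax 103.0
obj [135.  45.] 6282 zt 515.0 top [196.8 -32.7] [94.8 50.2] 55.6 all [170.4  29.2] [ 71.  169.4] 10.3
obj [287.  59.] 3336 zt 141.0 top [215.4 613.6] [131.  272.6] 0.1 all [218.9 607.6] [138.2 284.6] 0.1
obj [354. 105.] 1419 zt 103.0 top [493.2 532.9] [58.8 55.8] 27.2 all [519.9 547.2] [199.4  75.4] 28.4
obj [453. 135.] 2648 zt 102.0 top [847.5 576.9] [141.3 287.4] 7.6 all [848.8 577. ] [142.2 287.6] 8.1
obj [252. 142.] 580 zt 50.0 top [333.2 216.8] [98.6 99.7] 63.2 all [333.6 216.6] [ 98.6 100.6] 63.2
obj [341. 155.] 630 zt 57.0 top [589.4 323.8] [109.   55.8] 0.4 all [589.2 339.3] [109.4  88.7] 2.3
obj [382. 192.] 893 zt 100.0 top [763.4 240.3] [74.1 76.2] 11.3 all [763.6 239.7] [74.5 76.2] 21.7
obj [287. 221.
[... 1478 characters left out ...]
 top [ 770.7 -105.3] [50.1 52.7] 24.1 all [775.6   4.5] [289.9  89.6] 84.4
obj [182. 188.] 687 zt 46.0 top [332.3 216.8] [99.2 98.5] 38.1 all [332.6 216.3] [99.6 99.8] 37.6
obj [287. 216.] 1210 zt 99.0 top [591.   15.7] [35.1 24.7] 88.1 all [591.7  32.8] [108.8 100.2] 89.5
obj [317. 307.] 1872 zt 50.0 top [ 587.2 -277.4] [142.1  60.6] 74.6 all [ 586.8 -277.8] [143.   60.6] 75.1
obj [222. 321.] 2139 zt 50.0 top [ 394.  -273.3] [ 60.9 143. ] 8.8 all [ 394.1 -273.3] [ 61.  142.9] 8.9
obj [514. 389.] 5482 zt 110.0 top [ 850.4 -565.5] [109.1  91.1] 78.3 all [ 836.8 -557. ] [119.7 121. ] 77.7
obj [330. 414.] 1752 zt 50.0 top [ 551.2 -514.4] [ 18.1 219.1] 78.7 all [ 542.6 -507.2] [ 27.9 239. ] 78.1
```

Run:
```python
from h import *
for n,b in (("scene",3),("side",-1)):
    z=np.load(f"pics/{n}0.npz"); p,d=z["p"],z["d"]; W=cloud(d,optics.calibration(n)); W[...,2]-=b
    reg=(np.abs(W[...,0]-590)<90)&(W[...,1]>-90)&(W[...,1]<430)
    q=W[reg&(W[...,2]>7)&(W[...,2]<120)]; 
    bed=W[reg&(W[...,2]>8)&(W[...,2]<18)]; print(n,"bed",*rect(bed),"all",*rect(q))
    co=W[reg&mask(p,(5,60,60),(22,230,255))&(W[...,2]<25)]; print("cork",*rect(co))
    s=q[(q[:,1]>270)&(q[:,2]>25)]
    print("stop y-prof", [(y,np.round([t[:,2].max(),t[:,0].min(),t[:,0].max()],0).tolist()) for y in range(280,400,6) if len(t:=s[(s[:,1]>=y)&(s[:,1]<y+6)])>2])
    s=q[(q[:,1]<120)]
    print("jaw y-prof", [(y,np.round([np.percentile(t[:,2],95),np.min(t[t[:,2]>25,0],initial=999),np.max(t[t[:,2]>25,0],initial=0)],0).tolist()) for y in range(-60,120,6) if len(t:=s[(s[:,1]>=y)&(s[:,1]<y+6)])>2])
```

```text
scene bed [591.2 147.4] [110.5 394.8] 0.7 all [591.  167.1] [110.5 434.4] 0.7
cork [591.7 189.3] [ 60.5 225.1] 0.4
stop y-prof [(292, [51.0, 555.0, 623.0]), (298, [55.0, 550.0, 630.0]), (304, [55.0, 552.0, 630.0]), (310, [56.0, 550.0, 629.0]), (316, [56.0, 552.0, 629.0]), (322, [56.0, 551.0, 629.0]), (334, [54.0, 535.0, 641.0]), (340, [54.0, 535.0, 644.0]), (346, [53.0, 535.0, 643.0]), (364, [39.0, 561.0, 616.0]), (370, [37.0, 561.0, 617.0]), (376, [36.0, 562.0, 615.0]), (382, [34.0, 610.0, 617.0])]
jaw y-prof [(-54, [12.0, 999.0, 0.0]), (-48, [12.0, 999.0, 0.0]), (-42, [12.0, 999.0, 0.0]), (-36, [12.0, 999.0, 0.0]), (-30, [12.0, 999.0, 0.0]), (-24, [39.0, 547.0, 636.0]), (-18, [42.0, 544.0, 643.0]), (-12, [43.0, 544.0, 643.0]), (-6, [93.0, 546.0, 643.0]), (0, [100.0, 543.0, 643.0]), (6, [103.0, 545.0, 642.0]), (12, [101.0, 544.0, 642.0]), (18, [100.0, 543.0, 642.0]), (24, [101.0, 545.0, 643.0]), (30, [99.0, 543.0, 642.0]), (36, [45.0, 543.0, 642.0]), (42, [47.0, 544.0, 642.0]), (48, [49.0, 614.0, 625.0]), (54, [49.0, 611.0, 624.0]), (60, [48.0, 612.0, 624.0]), (66, [35.0, 614.0, 625
[... 786 characters left out ...]
), (-30, [13.0, 999.0, 0.0]), (-24, [41.0, 546.0, 640.0]), (-18, [42.0, 544.0, 641.0]), (-12, [44.0, 542.0, 640.0]), (-6, [95.0, 543.0, 641.0]), (0, [101.0, 542.0, 641.0]), (6, [101.0, 543.0, 639.0]), (12, [102.0, 542.0, 641.0]), (18, [101.0, 543.0, 640.0]), (24, [102.0, 542.0, 642.0]), (30, [79.0, 543.0, 640.0]), (36, [47.0, 542.0, 641.0]), (42, [46.0, 542.0, 640.0]), (48, [48.0, 621.0, 623.0]), (54, [49.0, 621.0, 624.0]), (60, [41.0, 567.0, 623.0]), (66, [49.0, 566.0, 624.0]), (72, [55.0, 559.0, 623.0]), (78, [56.0, 559.0, 622.0]), (84, [55.0, 563.0, 590.0]), (90, [13.0, 999.0, 0.0]), (96, [11.0, 999.0, 0.0]), (102, [13.0, 999.0, 0.0]), (108, [12.0, 999.0, 0.0]), (114, [12.0, 999.0, 0.0])]
```

```bash
cat >> h.py <<'E'
def plan(*targets):
    """targets: (x,y,z,ang) ang=world angle of tool y axis (mod 180); prints shift m & rotvec deg for each from now"""
    s=sense(); T=R.from_euler('xyz',s["tcp_rot"],degrees=True); p=s["tool_pos"]
    M=T.as_matrix(); cur=np.degrees(np.arctan2(M[1,1],M[0,1]))
    print("t",round(s["time"],2),"pos",p.round(1),"ang %.1f"%cur,"down",M[:,0].round(3),"j",s["joint_pos"].round(0),"gap",round(s["finger_gap"],1),"F",s["ft_force"].round(1))
    for x,y,z,a in targets:
        a=cur+(a-cur+90)%180-90; c,n=np.cos(np.radians(a)),np.sin(np.radians(a))
        Y=np.array([c,n,0]); X=np.array([0,0,-1.]); G=np.column_stack([X,Y,np.cross(X,Y)])
        sh=M.T@(np.array([x,y,z])-p); rv=(T.inv()*R.from_matrix(G)).as_rotvec(degrees=True)
        print((x,y,z),"ang %.1f"%a,"shift",(sh/1000).round(4),"turn",rv.round(2),"rows",np.ceil(max(np.linalg.norm(sh)/62.5,np.linalg.norm(rv)/10.7)))
E
python3 -c "
from h import *
plan((587.5,-277,200,-15.1),(587.5,-277,33,-15.1))"
```

```text
t 0.1 pos [ 198.8 -565.6  252.3] ang -70.6 down [-0.     0.002 -1.   ] j [-76.   8.  85.   0.  87.  -5.] gap 85.4 F [-0.2  0.4  0.3]
(587.5, -277, 200) ang -15.1 shift [ 0.0527 -0.1434 -0.4624] turn [-55.55  -0.06   0.08] rows 8.0
(587.5, -277, 33) ang -15.1 shift [ 0.2197 -0.1431 -0.4624] turn [-55.55  -0.06   0.08] rows 9.0
```

carry_out(commands=[0.0527,-0.1434,-0.4624,-55.55,0,0,-1,0.0527,-0.1434,-0.4624,-55.55,0,0,-1,0.0527,-0.1434,-0.4624,-55.55,0,0,-1,0.0527,-0.1434,-0.4624,-55.55,0,0,-1,0.0527,-0.1434,-0.4624,-55.55,0,0,-1,0.0527,-0.1434,-0.4624,-55.55,0,0,-1,0.0527,-0.1434,-0.4624,-55.55,0,0,-1,0.0527,-0.1434,-0.4624,-55.55,0,0,-1,0.0527,-0.1434,-0.4624,-55.55,0,0,-1,0.0527,-0.1434,-0.4624,-55.55,0,0,-1,0.0527,-0.1434,-0.4624,-55.55,0,0,-1,0.0527,-0.1434,-0.4624,-55.55,0,0,-1], grip_force=40)

```text
time: 1.6
tool_pos: [586.8, -278.1, 200.3]
tcp_rot: [-160.8, 89.9, 94.0]
ft_force: [0.8, 0.0, 0.6]
finger_gap: 85.3
```

```bash
python3 -c "
from h import *
c=optics.calibration('wrist')
plan((587.5,-277,33,-15.1))
p,d=optics.snapshot('wrist'); cv2.imwrite('pics/w1.png',p[:,:,::-1])
W=cloud(d,c); q=W[(W[...,2]>35)&(W[...,2]<70)&near(W,588,-277,110)]; print(len(q),np.percentile(q[:,2],[5,50,95]),*rect(q))
red=mask(p,(0,150,60),(5,255,255))|mask(p,(174,150,60),(180,255,255)); print(np.nanmedian(W[red&(W[...,2]>40)],0))
"
```

```text
t 1.6 pos [ 586.8 -278.1  200.3] ang -15.2 down [-0.     0.001 -1.   ] j [-30.  17.  80.   0.  83. -15.] gap 85.3 F [0.8 0.  0.6]
(587.5, -277, 33) ang -15.1 shift [ 0.1673  0.0005 -0.001 ] turn [-0.09 -0.07  0.03] rows 3.0
14636 [49.80268896 51.01535565 52.13501758] [ 588.1 -274.8] [139.4  60.7] 74.9
[ 583.19289266 -293.93119267   51.26332272]
```

View pics/w1.png

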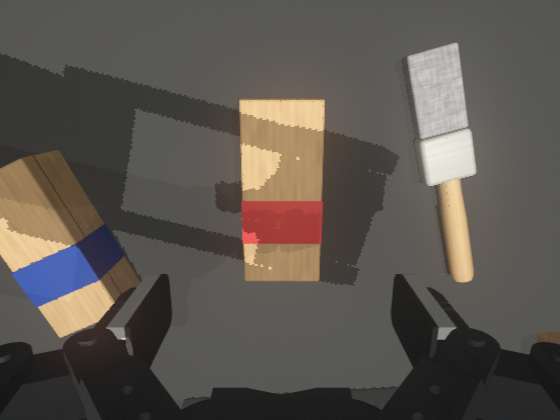

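The wrist view shows the red carton lying flat and centred at (282,190), top at z≈51, and the brush and blue carton are clear of the fingers. I'll go down and grip it.

carry_out(commands=[0.06,0.0005,-0.001,0,0,0,-1,0.12,0.0005,-0.001,0,0,0,-1,0.155,0.0005,-0.001,0,0,0,-1,0.167,0.0005,-0.001,0,0,0,-1,0.167,0.0005,-0.001,0,0,0,-1,0.167,0.0005,-0.001,0,0,0,1,0.167,0.0005,-0.001,0,0,0,1,0.167,0.0005,-0.001,0,0,0,1,0.167,0.0005,-0.001,0,0,0,1,0.167,0.0005,-0.001,0,0,0,1,0.167,0.0005,-0.001,0,0,0,1], grip_force=40)

```text
time: 3.02
tool_pos: [589.2, -277.9, 36.2]
tcp_rot: [91.0, 89.8, -14.1]
ft_force: [-1.0, -0.4, 6.7]
finger_gap: 59.4
```

carry_out(commands=[-0.03,0,0,0,0,0,1,-0.09,0,0,0,0,0,1,-0.15,0,0,0,0,0,1,-0.19,0,0,0,0,0,1,-0.19,0,0,0,0,0,1])

```text
time: 3.65
tool_pos: [590.9, -279.0, 232.4]
tcp_rot: [79.6, 89.2, -25.5]
ft_force: [0.0, 0.7, -2.9]
finger_gap: 59.5
```

```bash
python3 -c "
from h import *
plan((589.7,215,223,0.7),(589.7,215,46,0.7))"
```

```text
t 3.65 pos [ 590.9 -279.   232.4] ang -15.2 down [ 0.012 -0.006 -1.   ] j [-30.  16.  78.   0.  85. -15.] gap 59.5 F [ 0.   0.7 -2.9]
(589.7, 215, 223) ang 0.7 shift [ 0.0065 -0.1306 -0.4765] turn [-15.88   0.24  -0.73] rows 8.0
(589.7, 215, 46) ang 0.7 shift [ 0.1835 -0.1329 -0.4769] turn [-15.88   0.24  -0.73] rows 9.0
```

carry_out(commands=[0.0065,-0.1306,-0.4765,-15.9,0.2,-0.7,1,0.0065,-0.1306,-0.4765,-15.9,0.2,-0.7,1,0.0065,-0.1306,-0.4765,-15.9,0.2,-0.7,1,0.0065,-0.1306,-0.4765,-15.9,0.2,-0.7,1,0.0065,-0.1306,-0.4765,-15.9,0.2,-0.7,1,0.0065,-0.1306,-0.4765,-15.9,0.2,-0.7,1,0.0065,-0.1306,-0.4765,-15.9,0.2,-0.7,1,0.0065,-0.1306,-0.4765,-15.9,0.2,-0.7,1,0.0065,-0.1306,-0.4765,-15.9,0.2,-0.7,1,0.0065,-0.1306,-0.4765,-15.9,0.2,-0.7,1,0.0065,-0.1306,-0.4765,-15.9,0.2,-0.7,1,0.0065,-0.1306,-0.4765,-15.9,0.2,-0.7,1])

```text
time: 5.15
tool_pos: [589.8, 213.8, 222.9]
tcp_rot: [12.3, 89.9, -77.1]
ft_force: [-0.3, -1.0, -3.0]
finger_gap: 59.4
```

```bash
python3 -c "
from h import *
plan((589.7,214,60,0.7),(589.7,214,48,0.7))
p,d=optics.snapshot('side'); cv2.imwrite('pics/s2.png',p[100:340,150:470,::-1].repeat(2,0).repeat(2,1))
W=cloud(d,optics.calibration('side')); W[...,2]+=1
q=W[mask(p,(8,60,60),(22,230,255))&near(W,590,214,110)&(W[...,2]>100)&(W[...,2]<300)]; print(len(q),np.percentile(q[:,2],[2,50,98]),*rect(q))
"
```

```text
t 5.15 pos [589.8 213.8 222.9] ang 0.6 down [ 0.    -0.001 -1.   ] j [15. 13. 83. -0. 85. 15.] gap 59.4 F [-0.3 -1.  -3. ]
(589.7, 214, 60) ang 0.7 shift [ 0.1629 -0.0002 -0.0004] turn [-0.08  0.06 -0.01] rows 3.0
(589.7, 214, 48) ang 0.7 shift [ 0.1749 -0.0002 -0.0004] turn [-0.08  0.06 -0.01] rows 3.0
777 [188.71476346 230.30233809 265.24663439] [599.7 211.8] [ 82.6 142.2] 0.4
```

View pics/s2.png

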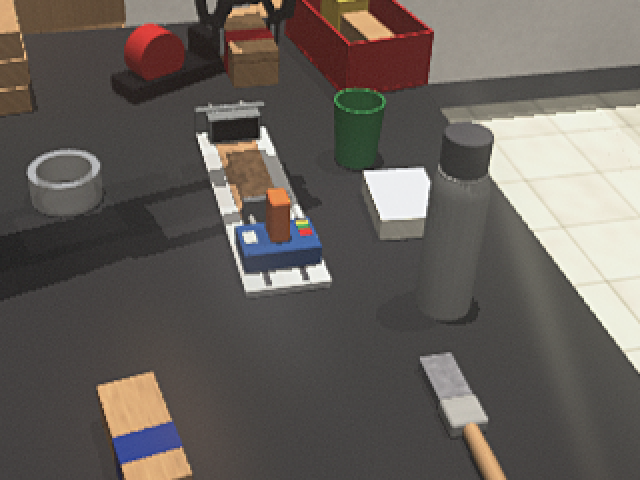

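The carton hangs level above the cork, at about (250,50) in this crop. I'll lower it, slowly at the end.

carry_out(commands=[0.06,-0.0002,-0.0004,0,0,0,1,0.12,-0.0002,-0.0004,0,0,0,1,0.15,-0.0002,-0.0004,0,0,0,1,0.163,-0.0002,-0.0004,0,0,0,1,0.166,-0.0002,-0.0004,0,0,0,1,0.169,-0.0002,-0.0004,0,0,0,1,0.171,-0.0002,-0.0004,0,0,0,1,0.171,-0.0002,-0.0004,0,0,0,1])

```text
time: 6.2
tool_pos: [590.2, 214.4, 52.8]
tcp_rot: [70.8, 89.9, -18.6]
ft_force: [0.4, 0.4, -2.8]
finger_gap: 59.7
```

```bash
python3 -c "
from h import *
plan((589.7,214,48,0.7))
p,d=optics.snapshot('side')
W=cloud(d,optics.calibration('side')); W[...,2]+=1
q=W[near(W,590,145,20)&(W[...,2]>20)]; print(len(q))
q=W[mask(p,(8,60,60),(22,230,255))&near(W,590,214,110)&(W[...,2]>25)&(W[...,2]<300)]; print(len(q),np.percentile(q[:,2],[2,50,90,98]))
t=q[q[:,2]>np.percentile(q[:,2],98)-6];print(*rect(t),*rect(q))
"
```

```text
t 6.2 pos [590.2 214.4  52.8] ang 0.6 down [ 0.002 -0.001 -1.   ] j [15. 22. 91. -0. 68. 15.] gap 59.7 F [ 0.4  0.4 -2.8]
(589.7, 214, 48) ang 0.7 shift [ 0.0048 -0.0006  0.0004] turn [-0.06  0.03 -0.09] rows 1.0
960
600 [ 26.5998052   63.04477659  66.16646825 104.27120796]
[585.2 191.8] [37.8 76.9] 70.5 [590.8 219.2] [161.3  78.8] 83.2
```

carry_out(commands=[0.002,-0.0004,0.0004,0,0,0,1,0.0035,-0.0004,0.0004,0,0,0,1,0.0035,-0.0004,0.0004,0,0,0,1])

```text
time: 6.62
tool_pos: [589.5, 213.9, 48.9]
tcp_rot: [52.2, 89.9, -37.1]
ft_force: [-0.5, -0.2, -3.4]
finger_gap: 59.3
```

carry_out(commands=[0.001,0,0,0,0,0,1,0.001,0,0,0,0,0,1])

```text
time: 6.88
tool_pos: [589.7, 213.9, 48.2]
tcp_rot: [61.2, 89.9, -28.2]
ft_force: [-1.3, -1.2, -0.0]
finger_gap: 59.5
```

It's touching: the wrist's load has gone from -3.4 to 0 N. I'll release and back off upward.

carry_out(commands=[0,0,0,0,0,0,-1,0,0,0,0,0,0,-1,0,0,0,0,0,0,-1,-0.02,0,0,0,0,0,-1,-0.08,0,0,0,0,0,-1,-0.14,0,0,0,0,0,-1,-0.17,0,0,0,0,0,-1,-0.17,0,0,0,0,0,-1])

```text
time: 7.88
tool_pos: [591.8, 214.7, 224.4]
tcp_rot: [99.3, 89.4, 9.9]
ft_force: [1.1, -0.0, 0.3]
finger_gap: 85.4
```

```bash
python3 -c "
from h import *
c=optics.calibration('wrist')
plan((592.2,15.5,200,0.7),(592.2,15.5,90,0.7))
p,d=optics.snapshot('wrist'); cv2.imwrite('pics/w3.png',p[:,:,::-1])
W=cloud(d,c); q=W[(W[...,2]>57)&(W[...,2]<72)&near(W,590,214,90)&mask(p,(0,60,60),(25,255,255))]; print(len(q),np.percentile(q[:,2],[5,50,95]),*rect(q))
p,d=optics.snapshot('side'); W=cloud(d,optics.calibration('side')); W[...,2]+=1
q=W[(W[...,2]>85)&(W[...,2]<115)&near(W,592,16,60)]; print('grip',len(q),*rect(q))
q=W[(W[...,2]>57)&(W[...,2]<70)&near(W,590,214,80)]; print('carton',len(q),*rect(q))
"
```

```text
t 7.88 pos [591.8 214.7 224.4] ang 0.6 down [ 0.01   0.002 -1.   ] j [15. 12. 83. -0. 84. 15.] gap 85.4 F [ 1.1 -0.   0.3]
(592.2, 15.5, 200) ang 0.7 shift [ 0.0241 -0.002   0.1992] turn [-0.06 -0.09 -0.56] rows 4.0
(592.2, 15.5, 90) ang 0.7 shift [ 0.1341 -0.0031  0.1994] turn [-0.06 -0.09 -0.56] rows 4.0
13306 [61.87394305 63.05186358 64.21955687] [589.8 216.2] [ 60.7 139.2] 0.9
grip 138 [591.7  16.5] [25.5 39.8] 2.2
carton 542 [588.8 214.6] [ 61.2 144.9] 0.4
```

View pics/w3.png

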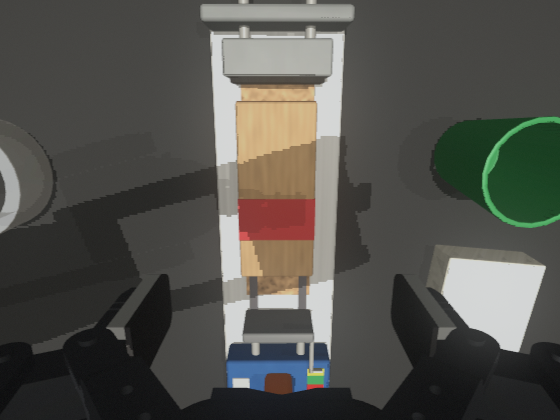

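The carton lies centred on the cork and aligned (0.9° against the jig's 0.7°). The stop face is about 10 mm ahead at (277,80) and the pad is behind at (278,325). Next I'll go to the grip.

carry_out(commands=[0.024,-0.002,0.199,0,0,-0.5,-1,0.024,-0.002,0.199,0,0,-0.5,-1,0.024,-0.002,0.199,0,0,-0.5,-1,0.024,-0.002,0.199,0,0,-0.5,-1,0.024,-0.002,0.199,0,0,-0.5,-1,0.024,-0.002,0.199,0,0,-0.5,-1])

```text
time: 8.72
tool_pos: [589.7, 16.5, 194.8]
tcp_rot: [-92.0, 89.6, 178.7]
ft_force: [0.5, -0.4, -0.4]
finger_gap: 85.2
```

```bash
python3 -c "
from h import *
c=optics.calibration('wrist')
plan((592.0,15.8,120,0.7),(592.0,15.8,88,0.7))
p,d=optics.snapshot('wrist')
W=cloud(d,c); q=W[(W[...,2]>95)&(W[...,2]<112)&near(W,592,16,40)]; print(len(q),*rect(q)if len(q)>5 else '')
"
```

```text
t 8.72 pos [589.7  16.5 194.8] ang 0.7 down [-0.007  0.    -1.   ] j [-3.  8. 91. -0. 82. -4.] gap 85.2 F [ 0.5 -0.4 -0.4]
(592.0, 15.8, 120) ang 0.7 shift [0.0748 0.0029 0.0007] turn [ 0.   -0.01  0.41] rows 2.0
(592.0, 15.8, 88) ang 0.7 shift [0.1068 0.0031 0.0008] turn [ 0.   -0.01  0.41] rows 2.0
2370 [593.1  19.6] [25.6 35. ] 0.3
```

carry_out(commands=[0.05,0.003,0.0005,0,0,0.4,-1,0.09,0.003,0.0005,0,0,0.4,-1,0.106,0.003,0.0005,0,0,0.4,-1,0.106,0.003,0.0005,0,0,0.4,-1,0.106,0.003,0.0005,0,0,0.4,1,0.106,0.003,0.0005,0,0,0.4,1,0.106,0.003,0.0005,0,0,0.4,1,0.106,0.003,0.0005,0,0,0.4,1,0.106,0.003,0.0005,0,0,0.4,1,0.106,0.003,0.0005,0,0,0.4,1,0.106,0.003,0.0005,0,0,0.4,1,0.106,0.003,0.0005,0,0,0.4,1], grip_force=40)

```text
time: 10.28
tool_pos: [592.7, 16.1, 90.1]
tcp_rot: [90.7, 89.9, 1.5]
ft_force: [-1.7, -1.0, 6.4]
finger_gap: 25.6
```

```bash
python3 -c "
from h import *
s=sense(); x,y,z=s['tool_pos']
plan(*[(x-0.0122*k,y+k,z,0.7) for k in (20,50,60)])"
```

```text
t 10.28 pos [592.7  16.1  90.1] ang 0.7 down [ 0.002  0.    -1.   ] j [-3. 14. 96.  0. 70. -4.] gap 25.6 F [-1.7 -1.   6.4]
(np.float64(592.4796805617339), np.float64(36.10634066862422), np.float64(90.09374116103999)) ang 0.7 shift [ 0.    0.   -0.02] turn [ 0.02 -0.   -0.1 ] rows 1.0
(np.float64(592.1136805617339), np.float64(66.10634066862423), np.float64(90.09374116103999)) ang 0.7 shift [ 0.    0.   -0.05] turn [ 0.02 -0.   -0.1 ] rows 1.0
(np.float64(591.9916805617339), np.float64(76.10634066862423), np.float64(90.09374116103999)) ang 0.7 shift [ 0.    0.   -0.06] turn [ 0.02 -0.   -0.1 ] rows 1.0
```

carry_out(commands=[0,0,-0.004,0,0,0,1,0,0,-0.01,0,0,0,1,0,0,-0.016,0,0,0,1,0,0,-0.022,0,0,0,1,0,0,-0.028,0,0,0,1,0,0,-0.034,0,0,0,1,0,0,-0.039,0,0,0,1,0,0,-0.044,0,0,0,1,0,0,-0.047,0,0,0,1,0,0,-0.05,0,0,0,1,0,0,-0.05,0,0,0,1])

```text
time: 11.65
tool_pos: [592.2, 64.4, 90.1]
tcp_rot: [35.8, 89.8, -53.5]
ft_force: [0.8, -8.5, 1.6]
finger_gap: 25.5
```

```bash
cat >> h.py <<'E'
def look(name=None):
    print({k:np.round(sense()[k],1).tolist() for k in("time","tool_pos","ft_force","finger_gap")})
    p,d=optics.snapshot("side"); W=cloud(d,optics.calibration("side")); W[...,2]+=1
    q=W[(W[...,2]>57)&(W[...,2]<68)&(np.abs(W[...,0]-590)<36)&(W[...,1]>100)&(W[...,1]<320)&mask(p,(0,60,60),(25,255,255))]
    if len(q)>5: print("carton",len(q),*rect(q),"y",np.percentile(q[:,1],[1,99]).round(1))
    if name: cv2.imwrite(name,cv2.resize(p[150:250,235:345],None,fx=5,fy=5,interpolation=cv2.INTER_CUBIC)[:,:,::-1])
E
python3 -c "
from h import *
look('pics/s4.png')"
```

```text
{'time': 11.6, 'tool_pos': [592.2, 64.4, 90.1], 'ft_force': [0.8, -8.5, 1.6], 'finger_gap': 25.5}
carton 121 [588.5 214.1] [ 58.8 137.8] 0.6 y [146.  282.6]
```

View pics/s4.png

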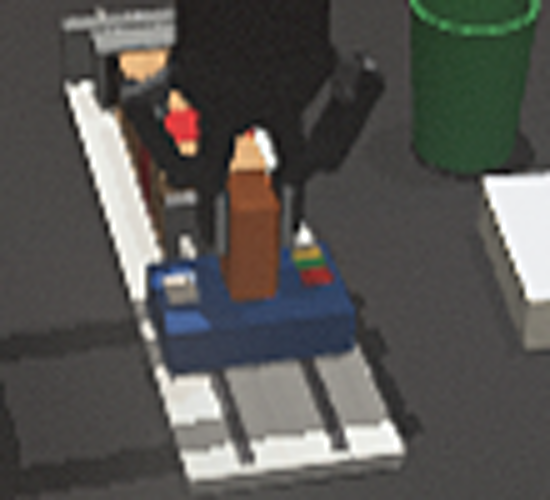

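Side crop: the jaw holds at the pinch and the pointer (white, (303,238)) is still ahead of the yellow band, so there's no load on the pad. The pad is about 10 mm short of the carton, so I'll continue slowly.

carry_out(commands=[0,0,-0.002,0,0,0,1,0,0,-0.004,0,0,0,1,0,0,-0.006,0,0,0,1,0,0,-0.008,0,0,0,1,0,0,-0.01,0,0,0,1,0,0,-0.012,0,0,0,1,0,0,-0.014,0,0,0,1,0,0,-0.016,0,0,0,1,0,0,-0.017,0,0,0,1,0,0,-0.017,0,0,0,1])

```text
time: 12.95
tool_pos: [592.0, 79.1, 90.1]
tcp_rot: [15.7, 89.7, -73.7]
ft_force: [-0.3, -11.2, 1.6]
finger_gap: 25.4
```

```bash
python3 -c "
from h import *
look()"
```

```text
{'time': 13.0, 'tool_pos': [592.0, 79.1, 90.1], 'ft_force': [-0.3, -11.2, 1.6], 'finger_gap': 25.4}
carton 102 [589.  214.9] [ 59.4 144.3] 0.4 y [144.5 284.7]
```

carry_out(commands=[0,0,-0.003,0,0,0,1,0,0,-0.004,0,0,0,1,0,0,-0.005,0,0,0,1,0,0,-0.006,0,0,0,1,0,0,-0.007,0,0,0,1,0,0,-0.008,0,0,0,1,0,0,-0.008,0,0,0,1])

```text
time: 13.88
tool_pos: [592.0, 84.7, 90.1]
tcp_rot: [7.8, 89.5, -81.6]
ft_force: [-0.0, -12.2, 1.4]
finger_gap: 25.3
```

```bash
python3 -c "
from h import *
look()"
```

```text
{'time': 13.9, 'tool_pos': [592.0, 84.7, 90.1], 'ft_force': [-0.0, -12.2, 1.4], 'finger_gap': 25.3}
carton 101 [585.6 221.5] [ 58.7 146.4] 3.5 y [148.7 291.3]
```

carry_out(commands=[0,0,-0.003,0,0,0,1,0,0,-0.004,0,0,0,1,0,0,-0.005,0,0,0,1,0,0,-0.006,0,0,0,1,0,0,-0.006,0,0,0,1])

```text
time: 14.55
tool_pos: [592.0, 88.2, 90.1]
tcp_rot: [4.2, 89.3, -85.2]
ft_force: [-1.2, -11.3, 1.8]
finger_gap: 25.6
```

```bash
python3 -c "
from h import *
look('pics/s5.png')"
```

```text
{'time': 14.6, 'tool_pos': [592.0, 88.2, 90.1], 'ft_force': [-1.2, -11.3, 1.8], 'finger_gap': 25.6}
carton 97 [588.1 223.3] [ 59.5 138.7] 1.2 y [154.6 292. ]
```

View pics/s5.png

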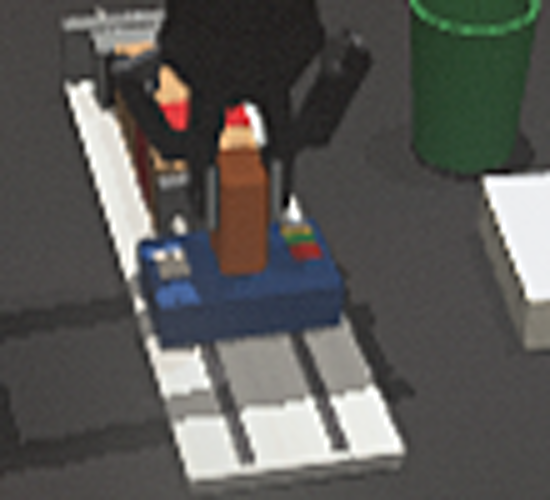

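The pointer, at (292,215), is still only just before the yellow band. I'll keep going in small steps.

carry_out(commands=[0,0,-0.003,0,0,0,1,0,0,-0.004,0,0,0,1,0,0,-0.005,0,0,0,1,0,0,-0.006,0,0,0,1,0,0,-0.006,0,0,0,1])

```text
time: 15.22
tool_pos: [592.0, 91.9, 90.1]
tcp_rot: [2.0, 89.1, -87.5]
ft_force: [-0.4, -11.5, 1.5]
finger_gap: 25.4
```

```bash
python3 -c "
from h import *
look()"
```

```text
{'time': 15.2, 'tool_pos': [592.0, 91.9, 90.1], 'ft_force': [-0.4, -11.5, 1.5], 'finger_gap': 25.4}
carton 94 [589.8 228.1] [146.3  59.4] 89.7 y [156.2 296.7]
```

carry_out(commands=[0,0,-0.003,0,0,0,1,0,0,-0.004,0,0,0,1,0,0,-0.005,0,0,0,1,0,0,-0.005,0,0,0,1])

```text
time: 15.78
tool_pos: [591.9, 94.3, 90.1]
tcp_rot: [0.0, 88.9, -89.6]
ft_force: [-1.8, -11.7, 2.8]
finger_gap: 25.6
```

```bash
python3 -c "
from h import *
look()"
```

```text
{'time': 15.8, 'tool_pos': [591.9, 94.3, 90.1], 'ft_force': [-1.8, -11.7, 2.8], 'finger_gap': 25.6}
carton 100 [590.  225.6] [ 59.1 136.9] 0.1 y [158.1 293.6]
```

carry_out(commands=[0,0,-0.003,0,0,0,1,0,0,-0.004,0,0,0,1,0,0,-0.005,0,0,0,1,0,0,-0.006,0,0,0,1,0,0,-0.006,0,0,0,1])

```text
time: 16.45
tool_pos: [591.9, 97.3, 90.1]
tcp_rot: [-1.1, 88.7, -90.8]
ft_force: [-1.9, -13.3, 1.9]
finger_gap: 25.5
```

```bash
python3 -c "
from h import *
look('pics/s6.png')"
```

```text
{'time': 16.4, 'tool_pos': [591.9, 97.3, 90.1], 'ft_force': [-1.9, -13.3, 1.9], 'finger_gap': 25.5}
carton 103 [591.5 222.9] [138.4  57.9] 86.8 y [156.5 272.8]
```

View pics/s6.png

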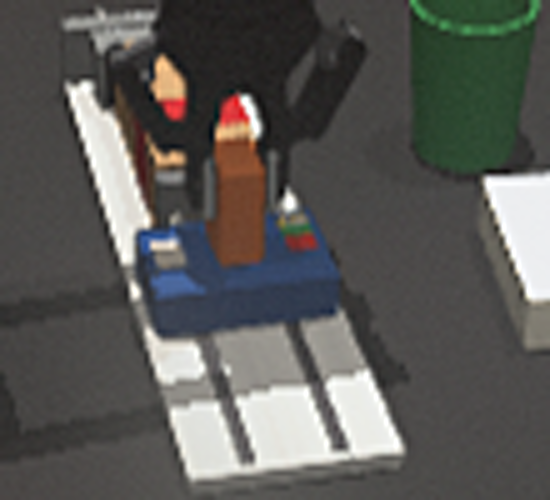

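The pointer, at (288,205), is now entering yellow, so the pad is loading at roughly 2–3 N. I'll advance a bit more.

carry_out(commands=[0,0,-0.003,0,0,0,1,0,0,-0.004,0,0,0,1,0,0,-0.005,0,0,0,1,0,0,-0.006,0,0,0,1,0,0,-0.006,0,0,0,1])

```text
time: 17.12
tool_pos: [591.8, 100.0, 90.1]
tcp_rot: [-2.3, 88.4, -92.0]
ft_force: [-2.3, -15.1, 4.1]
finger_gap: 25.7
```

```bash
python3 -c "
from h import *
look('pics/s7.png')"
```

```text
{'time': 17.1, 'tool_pos': [591.8, 100.0, 90.1], 'ft_force': [-2.3, -15.1, 4.1], 'finger_gap': 25.7}
carton 111 [595.8 212.6] [121.4  58.6] 77.4 y [157.  276.9]
```

View pics/s7.png

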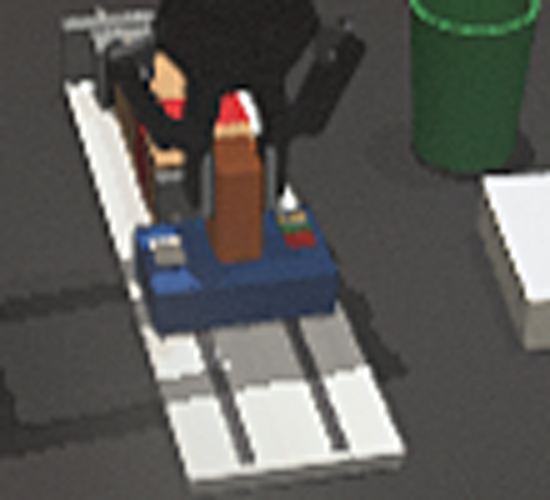

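```bash
cat >> h.py <<'E'
def gauge():
    for n,b in (("side",1),("scene",-3)):
        p,d=optics.snapshot(n); c=optics.calibration(n); W=cloud(d,c)
        # cast rays onto plane z=45 (gauge top)
        K=c["mtx"];E=np.array(c["extrinsics"]); v,u=np.mgrid[:420,:560]
        D=np.stack([(u-K[0][2])/K[0][0],-(v-K[1][2])/K[1][1],-np.ones(u.shape)],-1)@E[:3,:3].T
        t=(44-b-E[2,3])/D[...,2]; G=E[:3,3]+t[...,None]*D
        reg=(G[...,0]>606)&(G[...,0]<642)&(G[...,1]>40)&(G[...,1]<170)
        for nm,m in (("yel",mask(p,(20,120,80),(34,255,255))),("grn",mask(p,(40,90,40),(85,255,255))),("red",mask(p,(0,150,70),(6,255,255))|mask(p,(172,150,70),(180,255,255))),("wht",mask(p,(0,0,150),(180,60,255)))):
            q=G[reg&m]
            if len(q): print(n,nm,len(q),"y",np.percentile(q[:,1],[5,50,95]).round(1),"x",np.median(q[:,0]).round(1))
        bl=reg=mask(p,(100,120,30),(130,255,255))&(np.abs(W[...,2]+b-43)<5)&near(W,592,90,75)
        q=W[bl]; print(n,"carriage",len(q),*rect(q)) if len(q)>5 else None
E
python3 -c "
from h import *
s=sense();x,y,z=s['tool_pos'];plan((x,y,z,0.7))
gauge()"
```

```text
t 17.18 pos [591.8 100.1  90.1] ang 0.3 down [-0.001 -0.028 -1.   ] j [ 6. 15. 94. -2. 71.  6.] gap 25.5 F [ -2.3 -15.3   3.8]
(np.float64(591.8487569534796), np.float64(100.06601703208449), np.float64(90.11621592477103)) ang 0.7 shift [0. 0. 0.] turn [-0.41  1.58  0.06] rows 1.0
side yel 1 y [118.5 118.5 118.5] x 627.8
side grn 4 y [108.5 109.2 109.9] x 624.2
side red 12 y [ 93.1  97.8 101.5] x 628.2
side wht 10 y [128.4 133.8 146.1] x 629.7
side carriage 147 [591.2  97.4] [97.3 63.8] 0.3
scene yel 5 y [114.4 117.1 118.4] x 630.2
scene red 13 y [91.1 94.8 99.1] x 629.7
scene wht 48 y [ 70.6 147.9 168.2] x 637.1
scene carriage 256 [593.   95.8] [98.6 62.7] 2.0
```

Going by numbers the bands lie at red y 93–102, green 103–112 and yellow 113–119. The force estimate puts the pad at about 4–5 N. I'll level the tool and advance about 2 mm.

carry_out(commands=[0,0,-0.002,0,0.8,0,1,0,0,-0.003,0,1.5,0,1,0,0,-0.004,0,1.5,0,1,0,0,-0.005,0,1.5,0,1,0,0,-0.005,0,1.5,0,1])

```text
time: 17.9
tool_pos: [591.9, 101.4, 90.1]
tcp_rot: [-12.4, 89.6, -102.2]
ft_force: [-1.1, -15.7, 3.9]
finger_gap: 25.3
```

```bash
python3 -c "
from h import *
s=sense();x,y,z=s['tool_pos'];plan((x,y,z,0.7))
gauge()
p,d=optics.snapshot('wrist');cv2.imwrite('pics/w8.png',p[:,:,::-1])"
```

```text
t 17.9 pos [591.9 101.4  90.1] ang 0.2 down [-0.001 -0.007 -1.   ] j [ 5. 15. 94. -0. 71.  5.] gap 25.3 F [ -1.1 -15.7   3.9]
(np.float64(591.8589026646074), np.float64(101.3943921749556), np.float64(90.09798199606104)) ang 0.7 shift [0. 0. 0.] turn [-0.46  0.4   0.09] rows 1.0
side yel 2 y [122.3 122.5 122.7] x 632.9
side grn 1 y [112.2 112.2 112.2] x 634.7
side red 12 y [ 93.9  98.8 103.5] x 627.9
side wht 10 y [128.4 133.8 146.1] x 629.7
side carriage 133 [591.7  98.7] [60.8 96.5] 89.5
scene yel 4 y [115.9 117.1 118.4] x 631.1
scene red 10 y [ 93.8  96.9 100. ] x 629.0
scene wht 51 y [ 40.7 146.4 168.2] x 636.6
scene carriage 261 [592.8  96. ] [97.5 63.3] 3.3
```

View pics/w8.png

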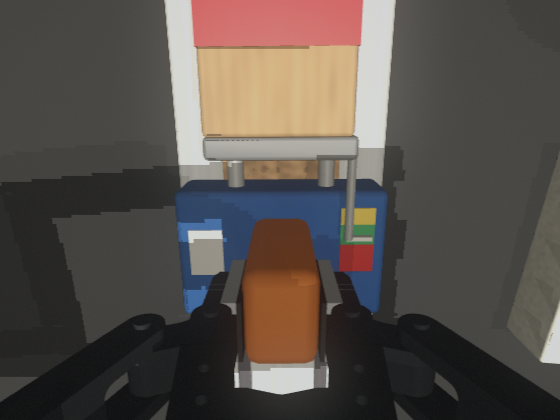

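Wrist view: the gauge is at (358,240) with yellow 208–224, green 225–244 and red 245–272. The pointer's white tick is at about (360,240), low in the green. Checking the numbers:

```bash
python3 -c "
from h import *
p=cv2.imread('pics/w8.png')[:,:,::-1]
for u in (345,360,368,372): print(u,[(v,*map(int,p[v,u])) for v in range(220,252,2)])
c=optics.calibration('wrist'); print(np.array(c['extrinsics']).round(3).tolist(), c['mtx'][0][0])
p,d=optics.snapshot('wrist');W=cloud(d,c);
for v in range(206,272,3): print(v,W[v,360].round(1),W[v,372].round(1),p[v,360],p[v,372])
"
```

```text
345 [(220, 103, 95, 74), (222, 93, 88, 76), (224, 92, 88, 77), (226, 85, 88, 80), (228, 86, 85, 80), (230, 90, 88, 83), (232, 91, 90, 84), (234, 93, 91, 86), (236, 95, 93, 88), (238, 97, 94, 89), (240, 84, 101, 82), (242, 64, 117, 73), (244, 85, 91, 60), (246, 137, 46, 44), (248, 137, 48, 45), (250, 137, 46, 44)]
360 [(220, 178, 156, 75), (222, 178, 156, 75), (224, 149, 146, 73), (226, 68, 126, 79), (228, 69, 125, 79), (230, 68, 124, 78), (232, 66, 124, 78), (234, 69, 123, 78), (236, 98, 93, 86), (238, 172, 166, 154), (240, 169, 164, 152), (242, 67, 123, 76), (244, 114, 84, 59), (246, 153, 50, 47), (248, 153, 51, 48), (250, 153, 52, 47)]
368 [(220, 178, 155, 75), (222, 177, 154, 74), (224, 149, 146, 74), (226, 67, 125, 78), (228, 68, 126, 78), (230, 67, 123, 77), (232, 67, 124, 78), (234, 69, 122, 78), (236, 98, 93, 87), (238, 171, 166, 155), (240, 168, 164, 152), (242, 66, 124, 77), (244, 114, 83, 59), (246, 153, 52, 48), (248, 153, 52, 48), (250, 152, 50, 47)]
372 [(220, 177, 154, 74), (222, 177, 154, 73), (224, 148, 146, 73), (226, 68, 125, 79), (228, 67, 124, 78), (230, 67, 124, 
[... 1221 characters left out ...]
8.8  44.4] [635.5 108.9  44.4] [ 67 124  77] [ 65 122  76]
245 [629.9 107.2  44.2] [635.6 107.4  44.6] [153  50  48] [153  52  49]
248 [630.1 105.5  43.8] [635.5 106.1  45.2] [153  52  48] [152  51  47]
251 [629.9 104.6  45.3] [635.8 104.4  44.8] [153  52  48] [141  51  53]
254 [630.1 102.9  45. ] [635.8 102.9  45. ] [153  51  48] [131  57  66]
257 [630.1 101.4  45.2] [636.3 100.8  43.8] [152  49  47] [123  60  77]
260 [630.2  99.9  45.4] [636.4  99.1  43.5] [152  50  47] [122  59  78]
263 [630.5  97.9  44.5] [636.5  97.6  43.7] [152  50  47] [116  63  90]
266 [630.6  96.3  44.3] [636.5  96.2  44.1] [151  48  46] [98 65 93]
269 [630.9  94.4  43.9] [636.9  94.1  43.1] [151  49  47] [79 67 98]
```

The pointer is at y≈112.3 and the green band runs from 107.6 to 117.5 with its centre at 112.6, so it's mid-green. I'll relax the arm, let go and retreat straight up.

carry_out(commands=[0,0,0,0,0,0,1,0,0,0,0,0,0,1,0,0,0,0,0,0,1])

```text
time: 18.48
tool_pos: [591.8, 100.9, 90.1]
tcp_rot: [-11.6, 89.5, -101.4]
ft_force: [-1.1, -5.5, 1.8]
finger_gap: 25.5
```

carry_out(commands=[0,0,0,0,0,0,-1,0,0,0,0,0,0,-1,0,0,0,0,0,0,-1,0,0,0,0,0,0,-1,-0.03,0,0,0,0,0,-1,-0.08,0,0,0,0,0,-1,-0.12,0,0,0,0,0,-1,-0.12,0,0,0,0,0,-1,-0.12,0,0,0,0,0,-1])

```text
time: 19.6
tool_pos: [591.8, 101.9, 209.7]
tcp_rot: [-13.8, 89.5, -103.6]
ft_force: [-0.8, 0.5, -0.5]
finger_gap: 85.6
```

```bash
python3 -c "
from h import *
look()
c=optics.calibration('wrist');p,d=optics.snapshot('wrist');W=cloud(d,c);cv2.imwrite('pics/w9.png',p[:,:,::-1])
reg=(W[...,0]>612)&(W[...,0]<642)&(W[...,1]>60)&(W[...,1]<150)&(W[...,2]<58)&(W[...,2]>36)
for nm,m in (('yel',mask(p,(20,100,60),(34,255,255))),('grn',mask(p,(40,80,40),(85,255,255))),('red',mask(p,(0,120,60),(6,255,255))),('wht',mask(p,(0,0,140),(180,50,255)))):
    q=W[reg&m]; print(nm,len(q),np.percentile(q[:,1],[2,50,98]).round(1) if len(q) else '')
q=W[(W[...,2]>57)&(W[...,2]<72)&near(W,590,228,90)&mask(p,(0,60,60),(25,255,255))&(W[...,1]<299)]; print(len(q),*rect(q))
"
```

```text
{'time': 19.6, 'tool_pos': [591.8, 101.9, 209.7], 'ft_force': [-0.8, 0.5, -0.5], 'finger_gap': 85.6}
carton 437 [588.9 203.6] [ 60.3 195.4] 1.0 y [156.5 295.1]
yel 150 [118.  121.4 125.2]
grn 156 [107.7 113.5 117.5]
red 327 [ 93.9 100.7 107.1]
wht 78 [111.1 141.4 149.7]
10745 [590.2 192.1] [60.4 83.9] 0.3
```

View pics/w9.png

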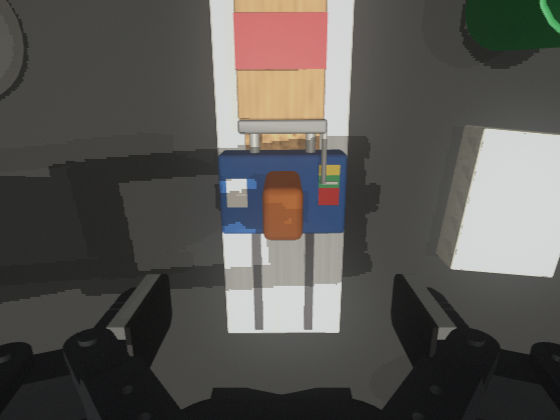

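The tool is clear. The white tick at (330,184) is inside the green and the carton sits square between pad and stop. Handing in.

```bash
python3 -c "
from h import *
print(order.hand_in())"
```

```text
the job is handed in; nothing more can be done
None
```

The red carton is right way up on the cork strip, pushed against the stop and held by the jaw with its pressure pointer in the green. I handed the job in at about 20 s of the 58 s allowed. The arm had let go and was clear above the jig.

- **Pressure:** after release the pointer stood at y ≈ 111–112 mm. The green band runs from 107.7 to 117.5 mm, so the pad presses with about 6–7 N by the gauge.
- **Carton position:** it is centred on the cork to within 1–2 mm. Its angle read 0.3° from the wrist camera and 1.0° from the side camera, against 0.7° for the jig.
- **Stop contact:** I inferred this rather than saw it. The carton's front reads y ≈ 295 mm, where the stop's face was measured, and the pad's force is well above what would slide the carton.
- **Forces:** the largest force I read while pushing was about 16 N, track friction included.
- **Disagreements:** carton outlines from the side camera were unreliable while the gripper blocked the view, and the last one from that camera merged with the cork or jaw (195 mm long). The last wrist view showed only part of the carton. I relied on the pointer and edge readings instead.
- **Other objects:** I did not touch anything else on the table on purpose, but I did not re-measure where those things stand at the end.

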